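# Lock the mirror slide and aim the reader at the vial

## Robot

A 6-joint arm with a two-finger parallel gripper is mounted at the origin on the work surface. World frame = base frame: x ahead of the robot, y to its left, z up, the work surface at z = 0. Lengths are in m, angles in rad, forces in N, time in s.
With the tool pointing down it reaches from about 0.375 to 0.975 m from the base axis. Payload 3.8 kg.
Tool frame: the origin (TCP) lies midway between the tips of the shut fingers; the grasp point (between the pads) lies 19 mm behind it; z points along the fingers, y is the direction in which the jaws open and shut (so a half turn about z gives the same grasp; the last joint's range is limited). The gripper opens to 85 mm and grips with 20 to 120 N. Pads are 22 mm wide; open, the fingers measure 114 mm over their backs; the gripper's body (76 mm by 85 mm) begins 54 mm behind the grasp point. The pads swing forward as they close: fully open they stand 13 mm farther back than shut.
Start: joints at [-1.167, 0.264, 1.604, -0, 1.274, -0.037], TCP at [0.288, -0.61, 0.231] pointing down, gripper open.
Joint ranges: [-2.63, 2.63], [-0.94, 2.18], [0.31, 2.57], [-1.31, 4.45], [0, 2.66], [-2.55, 2.55]. Speed limits (rad/s): [2.57, 2.57, 3.14, 3.14, 3.14, 3.14].

## Interface

Orientations are given as a rotation vector (axis times angle).
In Python, from rig import env, optics gives the robot as it stands.
- The arm moves only by the shell command python3 -m pendant 'ROWS' [FORCE]. ROWS is JSON, a list of rows, each an object of numbers: "x", "y", "z": the shift along the tool's x, y, z in cm; "rx", "ry", "rz": the turn, a rotation vector about the tool's x, y, z in rad; "claw": the opening, from 0 (shut) to 1 (fully open). In form: [{"x": .., "y": .., "z": .., "rx": .., "ry": .., "rz": .., "claw": ..}, ...]. A call has 1 to 5 rows; each row is the pose to reach, as a shift and turn from the pose commanded when the call began, along the tool's axes at that moment; what a row does not reach only later rows make up. A row lasts 1/10 s, in which the tool goes at most 50 mm and 8.59 degrees, less where a joint would pass 70% of its speed; a pose out of reach is approached as far as the arm can. A call with a gripper value outside its range is refused whole. The fingers move at their own pace and stop on an object; FORCE is the grip in N (left out, the last holds). Time passes only in rows, so rows that repeat a pose let the fingers close. It gives the time, the measured TCP pose, the force and the opening at its end, in the units of the state.
- env.observe(): the state, without advancing time (a new reading comes with each control period).
- optics.get_image(name): name is "side" or "top" or "wrist"; returns a dict with "image" (384x512x3 uint8, blue, green, red), "range_z" (384x512 float32, m along the optical axis (not along the pixel's ray), 0 where there is no reading), "K" (3x3 intrinsics, pixels), "extrinsics" (4x4, takes a point from camera to world coordinates). Camera axes: x right, y down, z forward; pixel columns grow to the right and rows downward; lengths in m; the calibration is good to about 2 mm. A picture is of the moment at which its call begins.
- env.sign_off(): hands the job in, once; it reports no verdict.
The state is a dict: "clock": time; "q": joint angles; "dq": joint speeds; "tau": joint torques, N m; "tcp_pos": TCP position; "orientation": TCP orientation; "force": force on the tool from outside, world axes, zero at the start; "ft_torque": the same for the moment, N m; "gripper_width": finger opening in m.
Only numpy, scipy, OpenCV 4.12 (cv2) and the standard library are available. Lean on these libraries where they do the work, as an engineer would, in place of code of your own. Each camera call takes 0.05 s, during which the arm holds its last target.

## Task

Push the blue mirror slide fully home against its dark end stop and lock it there by turning its red clamp knob clockwise as far as it goes. Then turn the yellow-tabbed mirror (it springs back if let go) until the reader camera's green aiming line falls on the middle of the orange-capped vial, so that the camera sees that vial in the mirror, and finish while still holding the mirror steady at that angle by its yellow tab. Leave everything else undisturbed.

Things in the scene. Friction and masses are not known exactly. Their poses are not given: they have to be found in the camera images.
- station: Fixed reading station: white base 110 x 400 mm, top 8 mm high, with a curved tray beside it. Position and yaw vary. Origin on the table, under the mirror's axis when the slide is home; z up. y: the slide's way home (dark end stop at +y); x: away from the robot, to the tray. Clear guard wall at radius 147 about the origin; all on the tray is 110 high or lower.
- slide (a joint): Blue slide (50 wide, 192 long, top 45 mm high) carrying the mirror and the red knob along the station's y axis; value in m, 0 farthest from home, 0.11 fully home against the dark end stop. About 1.5 N of friction; easily pushed or pulled by the knob's grip bar.
- knob (a joint): Red clamp knob's angle in rad, 0 unlocked, growing clockwise seen from above, hard stop at 1.4 (locked). It swings a brass tongue behind the steel catch post, possible only with the slide home; short of home the tongue may strike the catch. Stays where it is left; friction about 0.04 Nm.
- knob_grip (a point): Centre of the red grip bar, on the knob's vertical axis, 95 mm above the table. Bar 40 long, 12 thick, 30 high (80 to 110 above the table). At knob value 0 its length lies along the station's x axis; this point's x axis points along the bar and turns with it. 120 mm from the mirror's axis, on the -y side.
- mirror (a joint): Mirror's angle in rad about its vertical axis, 0 at its rest stop, growing clockwise seen from above, limit 1.05. A spring turns it back to 0 (0.1 Nm at 0.3, 0.16 Nm at 0.8). At 0 its normal points 60 degrees from the station's +x towards +y. The green line turns twice as far as the mirror. The angle needed lies between 0.3 and 0.8.
- mirror_tab: Yellow grip tab on top of the mirror, centred on its turning axis; origin at the tab's centre, 127 mm above the table. 10 mm thick along its own x axis (the mirror's normal), 38 long along its y axis, 36 high (109 to 145 above the table). Turns with the mirror (66 wide, 52 high, black frame, just below it).
- aim_line (a point): Where the reader camera's sight line, reflected by the mirror, meets the front row: upright green line, 6 mm wide, on the clear guard; point 80 mm high, 150 mm from the mirror axis, at (50 degrees minus twice the mirror angle) from the station's +x towards +y. It travels with the slide and is true once home. Only light: nothing to touch.
- catch_top (a point): Top of the fixed steel catch post (16 x 10 mm), 58 mm above the table, beside the slide.
- reader (a point): Lens of the black reader camera, fixed on the station, 120 mm from the origin at 70 degrees from +x towards +y, looking level at the mirror; its housing is 106 mm high.
- vial_front (a point): White vial with orange cap (31 across, top 103 mm high), in the tray's front row just behind the clear guard, from -40 to +15 degrees from the station's +x (towards +y). Point: middle of its face towards the mirror, 80 mm high, 150 mm from the station's origin. Not to be touched.
- jar: Bystander: small white jar with a blue lid (mm: 40 across, 48 high, close by the station on its -x side); origin at the centre of its underside. Not to be disturbed.
- driver: Bystander: screwdriver with a grey handle, about 200 long, lying on the table on the robot's side of the station. Not to be disturbed.
- reagent_a: Bystander: clear reagent bottle with a white cap (mm: 64 across, 150 high); origin at the centre of its underside. Not to be disturbed.
- reagent_b: Bystander: white reagent bottle with a blue cap (mm: 64 across, 150 high); origin at the centre of its underside. Not to be disturbed.
- beaker: Bystander: glass beaker (mm: 68 across, 85 high); origin at the centre of its underside. Not to be disturbed.
- tube_bin: Bystander: red divided tube bin (mm: 110 x 200 x 55); origin at the centre of its underside. Not to be disturbed.
- tip_box: Bystander: green tip box (mm: 85 x 120 x 55); origin at the centre of its underside. Not to be disturbed.

How it is judged:
On the way, in this order (a step that is already met when the one before it is completed fails the run):
1. the slide is fully home against its stop, the knob not yet locked (value of joint slide above 0.106 m and value of joint knob below 1.2 rad), for 0.1 s.
2. the clamp knob is turned clockwise to its stop, with the slide home (value of joint slide above 0.106 m and value of joint knob above 1.2 rad), for 0.2 s.
3. the mirror is turned so that the green line stands on the vial (horizontal distance between aim_line and vial_front below 0.009 m), for 0.3 s.
At the end, for the whole second after the job is handed in: The slide is home (within 4 mm of its stop), the knob is locked (beyond 1.2 of 1.4 rad), the green line stands within 9 mm of the middle of the orange-capped vial, and the mirror is still (under 0.05 rad/s), held against its spring by the gripper's fingers on the yellow tab (over 0.5 N) (all of step 2 and horizontal distance between aim_line and vial_front below 0.009 m and velocity of joint mirror between -0.05 and 0.05 rad/s and contact force between the fingers and mirror_tab above 0.5 N); the arm keeps its last pose, push and grip.
It fails at once if the vial is shifted by more than 5 mm (distance of vial_front from where it was at the start of the episode above 0.005 m).
It fails at once if a loose bystander is moved by more than 15 mm (distance of any of jar, driver, reagent_a, reagent_b, beaker, tube_bin, tip_box from where it was at the start of the episode above 0.015 m).
It also fails if it takes over 42 s, if anything falls off the work surface, if the arm or the gripper's body presses on something with over 40 N, if the wrist force passes 120 N, or if a joint passes its speed limit or range.

## Working session

There is one attempt and no reset: what is moved stays moved. The work goes in short steps, Python scripts to look and compute and a shell command to move; the robot and the scene stay as the last step left them, time stands still between calls to the robot, and variables do not carry over. Pictures are saved under pics/ and viewed, and the job is handed in when it is done.

```bash
ls; mkdir -p pics
cat > h.py <<'E'
import numpy as np, cv2
from rig import env, optics
def snap(n,f):
    d=optics.get_image(n); cv2.imwrite('pics/'+f,d['image']); np.savez('pics/'+f[:-4]+'.npz',**{k:d[k] for k in('image','range_z','K','extrinsics')}); return d
def ray(d,u,v):
    E=d['extrinsics'];r=E[:3,:3]@np.linalg.inv(d['K'])@[u,v,1.];return E[:3,3],r
def plane(d,u,v,z):
    o,r=ray(d,u,v);return o+r*(z-o[2])/r[2]
def pt(d,u,v):
    o,r=ray(d,u,v);return o+r*d['range_z'][int(v),int(u)]
def cloud(d):
    v,u=np.mgrid[:384,:512];K=d['K'];z=d['range_z']
    P=np.stack([(u-K[0,2])/K[0,0]*z,(v-K[1,2])/K[1,1]*z,z],-1)
    return P@d['extrinsics'][:3,:3].T+d['extrinsics'][:3,3]
E
python3 - <<'E'
from h import *
for n in('side','top','wrist'):
    d=snap(n,n+'0.png');print(n,d['K'][0,0],d['extrinsics'].round(3).tolist())
print(env.observe())
E
```

```text
pics
side 359.08183117565665 [[-0.794, -0.278, 0.541, -0.219], [-0.607, 0.39, -0.692, 1.007], [-0.019, -0.878, -0.478, 0.755], [0.0, 0.0, 0.0, 1.0]]
top 468.3953228628785 [[-0.015, -0.997, 0.079, 0.405], [-1.0, 0.016, 0.007, 0.051], [-0.009, -0.079, -0.997, 1.701], [0.0, 0.0, 0.0, 1.0]]
wrist 333.2564577872303 [[0.427, -0.871, -0.245, 0.35], [-0.904, -0.411, -0.115, -0.582], [-0.001, 0.271, -0.963, 0.374], [0.0, 0.0, 0.0, 1.0]]
{'clock': 0.15, 'q': array([-1.16690928e+00,  2.64623248e-01,  1.60508680e+00,  1.62308049e-06,
        1.27374784e+00, -3.69032570e-02]), 'dq': array([ 0.00155094, -0.00115884, -0.00440844, -0.00078308,  0.00247632,
       -0.00011855]), 'tau': array([-8.78403753e-04, -5.15904415e+01, -3.67959702e+01, -1.32657069e-04,
        8.03789677e-03,  1.72361368e-06]), 'tcp_pos': array([ 0.28775389, -0.60993245,  0.23020467]), 'orientation': array([-3.06381138e+00, -6.86398290e-01,  5.31896144e-04]), 'force': array([-0.24566225, -0.32467994, -0.93156847]), 'ft_torque': array([-0.01402323, -0.04432295, -0.01664497]), 'gripper_width': 0.08574324382541082}
```

View pics/side0.png

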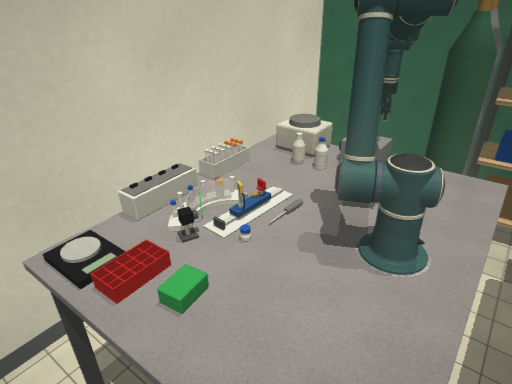

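View pics/top0.png

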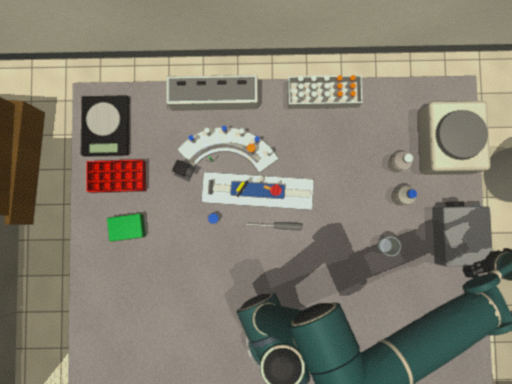

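View pics/wrist0.png

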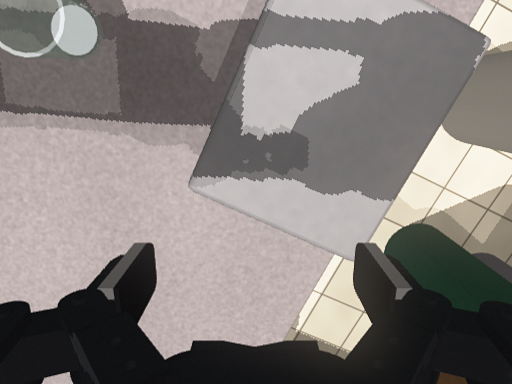

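The top view shows the white base spanning (203..312, 173..208), the red knob at (276,190), the yellow tab at (241,187) and the orange cap at (251,148). The jar is at (214,217) and the screwdriver at (275,225). Next I'll measure these.

Run:
```python
from h import *
d=dict(np.load('pics/top0.npz'));im=d['image']
cv2.imwrite('pics/top0z.png',cv2.resize(im[110:240,165:325],None,fx=5,fy=4.6,interpolation=cv2.INTER_CUBIC)[:600])
P=cloud(d);h=cv2.cvtColor(im,cv2.COLOR_BGR2HSV)
sub=np.zeros(im.shape[:2],bool);sub[110:240,165:325]=1
H,S,V=cv2.split(h)
def comp(m,name,zlo,zhi):
    m=m&sub&(P[...,2]>zlo)&(P[...,2]<zhi);n,l,st,c=cv2.connectedComponentsWithStats(m.astype(np.uint8))
    for i in range(1,n):
        if st[i,4]>3: q=P[l==i];print(name,st[i,4],c[i].round(1),q.mean(0).round(3),q.max(0).round(3))
comp(((H<6)|(H>174))&(S>150),'red',.05,.13)
comp((H>22)&(H<34)&(S>150),'yel',.09,.16)
comp((H>8)&(H<22)&(S>150),'orange',.07,.13)
comp((H>45)&(H<75)&(S>100),'green',-1,1)
comp((H>105)&(H<125)&(S>150),'blue',.01,.12)
# white base
m=((S<40)&(V>190)&sub&(P[...,2]>-.005)&(P[...,2]<.02)).astype(np.uint8)
m[:172]=0
cs,_=cv2.findContours(m,cv2.RETR_EXTERNAL,cv2.CHAIN_APPROX_NONE)
c=max(cs,key=cv2.contourArea);r=cv2.minAreaRect(c);b=cv2.boxPoints(r);print(r,b)
W=np.array([plane(d,u,v,.008) for u,v in b]);print(W.round(3),W.mean(0).round(4))
for i in range(4):print(np.linalg.norm(W[i]-W[i-1]),np.degrees(np.arctan2(*(W[i]-W[i-1])[[1,0]])))
```

```text
red 82 [275.4 189.8] [0.53  0.002 0.093] [0.545 0.021 0.118]
yel 35 [240.3 186.4] [0.539 0.121 0.141] [0.554 0.132 0.15 ]
orange 54 [250.7 147.6] [0.676 0.085 0.104] [0.69  0.098 0.112]
green 5 [209.8 157.4] [0.644 0.226 0.104] [0.647 0.228 0.12 ]
blue 11 [224. 128.] [0.749 0.178 0.092] [0.756 0.181 0.097]
blue 12 [190.7 137.5] [0.717 0.294 0.091] [0.723 0.3   0.096]
blue 10 [256.8 138.5] [0.71  0.064 0.092] [0.716 0.067 0.097]
blue 6 [234.  183.7] [0.558 0.147 0.047] [0.56  0.151 0.051]
blue 4 [251.5 184.5] [0.554 0.085 0.045] [0.555 0.087 0.05 ]
blue 5 [257.  184.4] [0.554 0.066 0.047] [0.556 0.073 0.052]
blue 12 [249.  187.9] [0.542 0.095 0.043] [0.545 0.105 0.049]
blue 18 [258.2 190.2] [0.533 0.062 0.047] [0.545 0.073 0.057]
blue 29 [247.6 192.5] [0.526 0.1   0.043] [0.535 0.12  0.05 ]
blue 8 [264.6 190.9] [0.531 0.039 0.043] [0.534 0.045 0.047]
blue 9 [264.1 194.4] [0.518 0.041 0.043] [0.52  0.052 0.049]
blue 64 [212.8 217.8] [0.438 0.223 0.048] [0.451 0.237 0.057]
((257.1659240722656, 190.51104736328125), (109.62334442138672, 29.600963592529297), 3.814074993133545) [[201.49112 201.63274]
 [203.46017 172.09734]
 [312.84073 179.38936]
 [310.87167 208.92476]]
[[ 0.498  0.268  0.008]
 [ 0.605  0.26   0.008]
 [ 0.572 -0.137  0.008]
 [ 0.465 -0.127  0.008]] [0.5352 0.0663 0.008 ]
0.39646468816469405 85.29734576515436
0.10780101071022756 -4.135424780403079
0.3984442695959794 -94.7529921830579
0.10744954188912122 174.81091680597387
```

View pics/top0z.png

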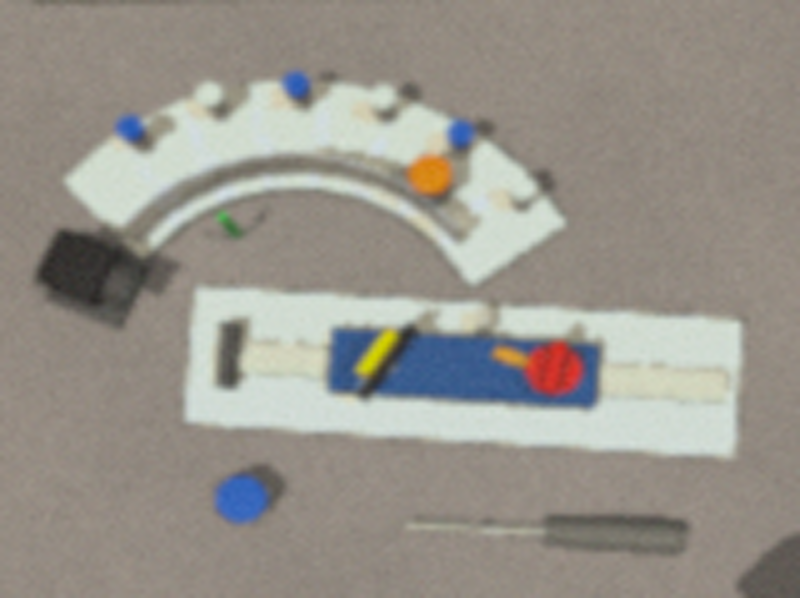

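```bash
cat >> h.py <<'E'
from scipy.spatial.transform import Rotation as Rr
def go(x,y,z,psi=None):
    s=env.observe();R=Rr.from_rotvec(s['orientation']).as_matrix()
    d=R.T@(np.array([x,y,z])-s['tcp_pos'])*100
    out='clock %.2f tcp %s shift cm %s'%(s['clock'],s['tcp_pos'].round(4),d.round(2))
    if psi is not None:
        # desired tool: z down, y at angle psi
        a=np.radians(psi);Y=np.array([np.cos(a),np.sin(a),0]);Z=np.array([0,0,-1.]);X=np.cross(Y,Z)
        out+=' rot %s'%Rr.from_matrix(R.T@np.stack([X,Y,Z],1)).as_rotvec().round(3)
    print(out,'F',s['force'].round(1),'w',s['gripper_width'].round(4),'q',s['q'].round(2))
E
python3 - <<'E'
from h import *
d=dict(np.load('pics/top0.npz'))
T=plane(d,240.3,186.4,.141);Kn=plane(d,275.4,189.8,.1);V=plane(d,250.7,147.6,.103)
y=np.array([.0837,.9965]);x=np.array([.9965,-.0837])
D=(V-T)[:2];print(T,Kn,V,D@x,D@y)
yy=np.sqrt(.1655**2-(D@x)**2);print('left',D@y+yy,'vial ang',np.degrees(np.arctan2(-yy,D@x)))
go(.53,.002,.21,85.2)
E
```

```text
[0.53944072 0.12103512 0.141     ] [0.52938659 0.00267308 0.1       ] [0.67639507 0.08523795 0.103     ] 0.13947123021780256 -0.024208798787720684
left 0.06488680122447252 vial ang -32.57084236790611Traceback (most recent call last):
  File "<stdin>", line 7, in <module>
  File "h.py", line 24, in go
    print(out,'F',s['force'].round(1),'w',s['gripper_width'].round(4),'q',s['q'].round(2))
                                          ^^^^^^^^^^^^^^^^^^^^^^^^
AttributeError: 'float' object has no attribute 'round'
```

```bash
sed -i "s/s\['gripper_width'\].round(4)/round(s['gripper_width'],4)/" h.py; python3 -c "
from h import *
go(.53,.002,.22,85.2)"
python3 -m pendant '[{"x":5,"y":-4,"rz":-0.14},{"x":9,"y":-8,"rz":-0.28},{"x":13,"y":-12,"rz":-0.42},{"x":17,"y":-16,"rz":-0.56},{"x":20,"y":-19,"rz":-0.7}]'
python3 -c "
from h import *
go(.53,.002,.22,85.2)"
```

```text
clock 0.15 tcp [ 0.2878 -0.6099  0.2302] shift cm [ 48.02 -45.01   1.11] rot [-1.000e-03 -2.000e-03 -2.617e+00] F [-0.2 -0.3 -0.9] w 0.0857 q [-1.17  0.26  1.61  0.    1.27 -0.04]
clock 0.15 tcp [ 0.2878 -0.6099  0.2302] shift cm [ 48.02 -45.01   1.11] rot [-1.000e-03 -2.000e-03 -2.617e+00] F [-0.2 -0.3 -0.9] w 0.0857 q [-1.17  0.26  1.61  0.    1.27 -0.04]schema error: expected keys x, y, z, rx, ry, rz, claw
```

All keys are required in each row.

```bash
python3 -m pendant '[{"x":4,"y":-3.5,"z":0,"rx":0,"ry":0,"rz":-0.14,"claw":1},{"x":8,"y":-7.5,"z":0,"rx":0,"ry":0,"rz":-0.28,"claw":1},{"x":12,"y":-11,"z":0,"rx":0,"ry":0,"rz":-0.42,"claw":1},{"x":16,"y":-15,"z":0,"rx":0,"ry":0,"rz":-0.56,"claw":1},{"x":19,"y":-18,"z":0,"rx":0,"ry":0,"rz":-0.7,"claw":1}]'
python3 -c "
from h import *
go(.53,.002,.22,85.2)"
```

```text
clock: 0.65
tcp_pos: [0.3792, -0.3757, 0.2309]
orientation: [-2.639, -1.703, -0.0]
force: [0.9, 1.3, -0.7]
gripper_width: 0.0855
clock 0.65 tcp [ 0.3792 -0.3757  0.2309] shift cm [40.63 -1.83  1.11] rot [ 0.    -0.    -1.912] F [ 0.9  1.3 -0.7] w 0.0855 q [-0.83 -0.    1.9   0.    1.24 -0.4 ]
```

```bash
python3 -m pendant '[{"x":4,"y":0,"z":0.2,"rx":0,"ry":0,"rz":-0.14,"claw":1},{"x":8,"y":0,"z":0.4,"rx":0,"ry":0,"rz":-0.28,"claw":1},{"x":12,"y":-0.5,"z":0.6,"rx":0,"ry":0,"rz":-0.42,"claw":1},{"x":16,"y":-1,"z":0.8,"rx":0,"ry":0,"rz":-0.56,"claw":1},{"x":20,"y":-1,"z":1,"rx":0,"ry":0,"rz":-0.7,"claw":1}]'
python3 -c "
from h import *
go(.53,.002,.22,85.2)"
```

```text
clock: 1.15
tcp_pos: [0.453, -0.1899, 0.221]
orientation: [-1.895, -2.505, 0.0]
force: [0.7, -0.7, 0.3]
gripper_width: 0.0857
clock 1.15 tcp [ 0.453  -0.1899  0.221 ] shift cm [16.37 12.63  0.1 ] rot [-0.    -0.    -1.211] F [ 0.7 -0.7  0.3] w 0.0857 q [-0.45 -0.08  2.   -0.    1.23 -0.72]
```

```bash
python3 -m pendant '[{"x":3,"y":2.5,"z":0,"rx":0,"ry":0,"rz":-0.14,"claw":1},{"x":6,"y":5,"z":0,"rx":0,"ry":0,"rz":-0.28,"claw":1},{"x":9,"y":7,"z":0,"rx":0,"ry":0,"rz":-0.42,"claw":1},{"x":12,"y":9,"z":0,"rx":0,"ry":0,"rz":-0.56,"claw":1},{"x":14,"y":11,"z":0,"rx":0,"ry":0,"rz":-0.7,"claw":1}]'
python3 -c "
from h import *
go(.53,.002,.22,85.2)"
```

```text
clock: 1.65
tcp_pos: [0.5217, -0.0253, 0.221]
orientation: [-0.919, -3.003, -0.0]
force: [-0.4, -1.2, -0.1]
gripper_width: 0.0856
clock 1.65 tcp [ 0.5217 -0.0253  0.221 ] shift cm [0.84 2.73 0.1 ] rot [ 0.    -0.001 -0.51 ] F [-0.4 -1.2 -0.1] w 0.0856 q [-0.1  -0.02  1.94  0.    1.22 -1.07]
```

```bash
python3 -m pendant '[{"x":0.4,"y":1,"z":0,"rx":0,"ry":0,"rz":-0.14,"claw":1},{"x":0.84,"y":2.7,"z":0,"rx":0,"ry":0,"rz":-0.28,"claw":1},{"x":0.84,"y":2.7,"z":0,"rx":0,"ry":0,"rz":-0.42,"claw":1},{"x":0.84,"y":2.7,"z":0,"rx":0,"ry":0,"rz":-0.51,"claw":1},{"x":0.84,"y":2.7,"z":0,"rx":0,"ry":0,"rz":-0.51,"claw":1}]'
python3 - <<'E'
from h import *
go(.53,.002,.22,85.2)
d=snap('wrist','w1.png');snap('side','s1.png')
P=cloud(d);H,S,V=cv2.split(cv2.cvtColor(d['image'],cv2.COLOR_BGR2HSV))
m=((H<6)|(H>174))&(S>120);q=P[m&(P[...,2]>.1)&(P[...,2]<.125)]
print(len(q),q.mean(0),np.percentile(q,[2,98],axis=0))
r=cv2.minAreaRect(q[:,:2].astype(np.float32)*1000);print(r)
E
```

```text
clock: 2.15
tcp_pos: [0.53, -0.0002, 0.2209]
orientation: [-0.141, -3.138, -0.0]
force: [0.2, -0.0, 0.2]
gripper_width: 0.0856
clock 2.15 tcp [ 5.300e-01 -2.000e-04  2.209e-01] shift cm [0.02 0.22 0.09] rot [-0.    -0.001 -0.006] F [ 0.2 -0.   0.2] w 0.0856 q [-0.05 -0.    1.92  0.    1.22 -1.53]
741 [0.52729176 0.00206111 0.11006623] [[ 0.50933189 -0.00593887  0.10394692]
 [ 0.54683229  0.00998099  0.11205468]]
((528.5702514648438, 2.008755683898926), (12.028956413269043, 39.41092300415039), 77.32853698730469)
```

View pics/w1.png

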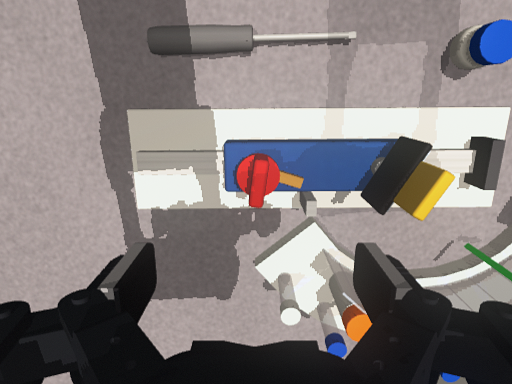

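View pics/s1.png

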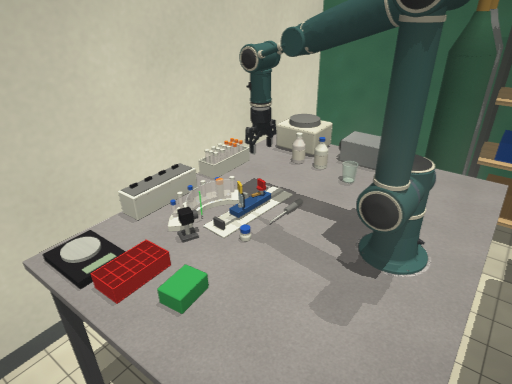

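Wrist view: knob bar centred around (258,182), brass tongue pointing right and slightly down at (290,180), catch post at (310,203). The fingers are aligned with the base edges. I'll check the bar angle before closing on it.

Run:
```python
from h import *
d=dict(np.load('pics/w1.npz'))
P=cloud(d);H,S,V=cv2.split(cv2.cvtColor(d['image'],cv2.COLOR_BGR2HSV))
m=((H<6)|(H>174))&(S>120)&(P[...,2]>.106)&(P[...,2]<.114);n,l,st,c=cv2.connectedComponentsWithStats(m.astype(np.uint8))
q=P[l==1+np.argmax(st[1:,4])][:,:2];C=q-q.mean(0);w,U=np.linalg.eigh(C.T@C);print(len(q),np.degrees(np.arctan2(U[1,1],U[0,1])),q.mean(0))
# base edges in wrist, on z=.008
for a,b in(((128,109),(505,107)),((135,209),(490,207)),((225,140),(400,139))):
    D=plane(d,*b,.008)-plane(d,*a,.008);print(np.degrees(np.arctan2(D[1],D[0])))
# catch & tongue & tab
for u,v in((309,195),(290,180),(425,190),(490,150)):print(u,v,pt(d,u,v).round(3))
cv2.imwrite('pics/w1z.png',cv2.resize(d['image'][110:230,190:350],None,fx=5,fy=5,interpolation=cv2.INTER_CUBIC))
go(.5286,.002,.086)
```

```text
719 166.84773356167094 [0.5276755  0.00203802]
85.13769505447338
85.19451842240575
85.17205790746999
309 195 [0.563 0.051 0.042]
290 180 [0.542 0.032 0.056]
425 190 [0.536 0.118 0.141]
490 150 [0.534 0.23  0.04 ]
clock 2.25 tcp [ 5.301e-01 -5.000e-04  2.211e-01] shift cm [ 0.16  0.24 13.51] F [ 0.5 -0.  -0.5] w 0.0854 q [-0.05 -0.    1.92 -0.    1.22 -1.53]
```

View pics/w1z.png

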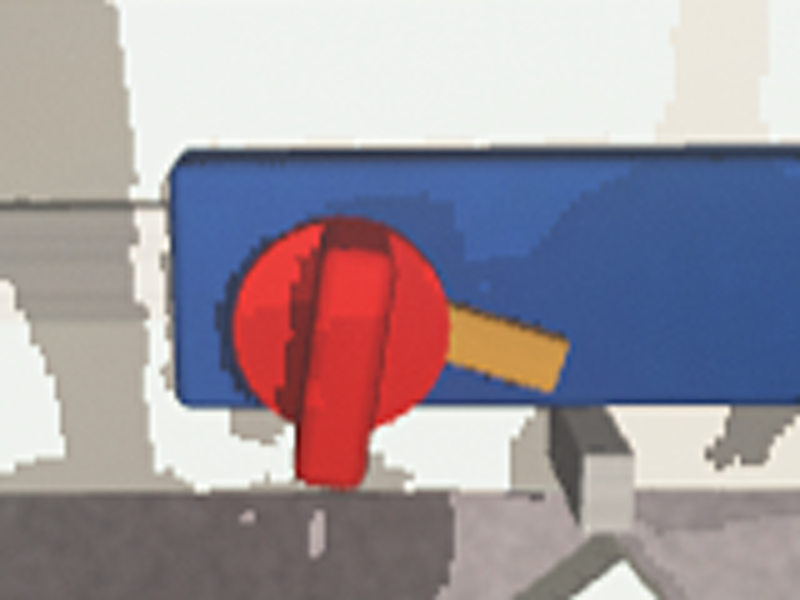

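Knob sits about 0.14 rad off zero. Closing the jaws at the station-aligned yaw will square it up, so the tongue clears the catch. Descending and gripping.

```bash
python3 -m pendant '[{"x":0.16,"y":0.24,"z":4,"rx":0,"ry":0,"rz":0,"claw":1},{"x":0.16,"y":0.24,"z":8,"rx":0,"ry":0,"rz":0,"claw":1},{"x":0.16,"y":0.24,"z":11,"rx":0,"ry":0,"rz":0,"claw":1},{"x":0.16,"y":0.24,"z":13.2,"rx":0,"ry":0,"rz":0,"claw":1},{"x":0.16,"y":0.24,"z":13.5,"rx":0,"ry":0,"rz":0,"claw":1}]'
python3 -c "
from h import *
go(.5286,.002,.086,85.2);snap('wrist','w2.png')"
```

```text
clock: 2.75
tcp_pos: [0.5257, 0.002, 0.0828]
orientation: [-0.145, -3.131, -0.0]
force: [-0.1, 1.0, 0.0]
gripper_width: 0.0853
clock 2.75 tcp [0.5257 0.002  0.0828] shift cm [-0.28  0.03 -0.33] rot [-0.    -0.007 -0.009] F [-0.1  1.   0. ] w 0.0853 q [-0.04  0.13  2.06  0.    0.96 -1.52]
```

View pics/w2.png

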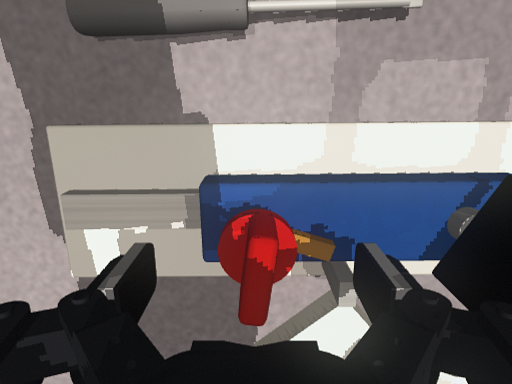

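The bar is between the fingers at (256,270). Closing gently.

```bash
python3 -m pendant '[{"x":-0.1,"y":0,"z":-0.1,"rx":0,"ry":0,"rz":0,"claw":0.6},{"x":-0.1,"y":0,"z":-0.1,"rx":0,"ry":0,"rz":0,"claw":0.4},{"x":-0.1,"y":0,"z":-0.1,"rx":0,"ry":0,"rz":0,"claw":0.2},{"x":-0.1,"y":0,"z":-0.1,"rx":0,"ry":0,"rz":0,"claw":0.1},{"x":-0.1,"y":0,"z":-0.1,"rx":0,"ry":0,"rz":0,"claw":0.05}]' 30
python3 -c "
from h import *
go(.5286,.002,.086,85.2)"
```

```text
clock: 3.3
tcp_pos: [0.5305, 0.002, 0.0881]
orientation: [0.143, 3.137, 0.0]
force: [0.9, -0.8, 4.7]
gripper_width: 0.0128
clock 3.30 tcp [0.5305 0.002  0.0881] shift cm [ 0.18 -0.02  0.21] rot [ 0.     0.001 -0.007] F [ 0.9 -0.8  4.7] w 0.0128 q [-0.04  0.13  2.05  0.    0.96 -1.52]
```

```bash
python3 -m pendant '[{"x":0,"y":0.8,"z":0,"rx":0,"ry":0,"rz":0,"claw":0},{"x":0,"y":2,"z":0,"rx":0,"ry":0,"rz":0,"claw":0},{"x":0,"y":3.3,"z":0,"rx":0,"ry":0,"rz":0,"claw":0},{"x":0,"y":4.6,"z":0,"rx":0,"ry":0,"rz":0,"claw":0},{"x":0,"y":5.5,"z":0,"rx":0,"ry":0,"rz":0,"claw":0}]' 40
python3 -c "
from h import *
d=snap('wrist','w3.png')
go(.5286,.002,.086,85.2)"
```

```text
clock: 3.8
tcp_pos: [0.5354, 0.0581, 0.0882]
orientation: [0.142, 3.138, 0.0]
force: [-1.3, -2.8, 5.7]
gripper_width: 0.0112
clock 3.85 tcp [0.5355 0.0594 0.0881] shift cm [ 0.17 -5.78  0.2 ] rot [ 0.001  0.001 -0.006] F [-1.8  2.2  5.4] w 0.0112 q [ 0.06  0.14  2.03  0.    0.97 -1.42]
```

View pics/w3.png

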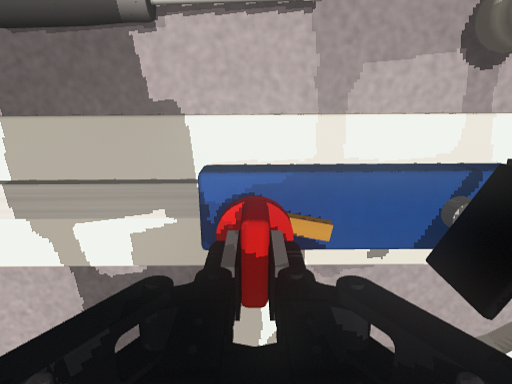

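The bar is held at (256,250) and the slide came along. Pushing the rest in small steps.

```bash
python3 -m pendant '[{"x":0,"y":0.2,"z":0,"rx":0,"ry":0,"rz":0,"claw":0},{"x":0,"y":0.4,"z":0,"rx":0,"ry":0,"rz":0,"claw":0},{"x":0,"y":0.6,"z":0,"rx":0,"ry":0,"rz":0,"claw":0},{"x":0,"y":0.7,"z":0,"rx":0,"ry":0,"rz":0,"claw":0},{"x":0,"y":0.8,"z":0,"rx":0,"ry":0,"rz":0,"claw":0}]'
python3 -m pendant '[{"x":0,"y":0.1,"z":0,"rx":0,"ry":0,"rz":0,"claw":0},{"x":0,"y":0.2,"z":0,"rx":0,"ry":0,"rz":0,"claw":0},{"x":0,"y":0.2,"z":0,"rx":0,"ry":0,"rz":0,"claw":0}]'
```

```text
clock: 4.35
tcp_pos: [0.536, 0.0657, 0.0882]
orientation: [0.142, 3.138, 0.0]
force: [-2.8, -1.3, 7.0]
gripper_width: 0.0113
clock: 4.65
tcp_pos: [0.536, 0.0663, 0.0881]
orientation: [0.14, 3.138, -0.004]
force: [-2.1, -5.9, 6.9]
gripper_width: 0.011
```

```bash
python3 -m pendant '[{"x":0,"y":0.1,"z":0,"rx":0,"ry":0,"rz":0,"claw":0},{"x":0,"y":0.1,"z":0,"rx":0,"ry":0,"rz":0,"claw":0},{"x":0,"y":0.1,"z":0,"rx":0,"ry":0,"rz":0,"claw":0}]'
python3 -c "
from h import *
d=snap('top','t3.png');snap('wrist','w4.png')
go(.5286,.002,.086,85.2)
cv2.imwrite('pics/t3z.png',cv2.resize(d['image'][110:240,165:325],None,fx=5,fy=4.6,interpolation=cv2.INTER_CUBIC))"
```

```text
clock: 4.95
tcp_pos: [0.5362, 0.0664, 0.0882]
orientation: [0.14, 3.138, -0.006]
force: [-2.5, -8.4, 7.8]
gripper_width: 0.0116
clock 5.05 tcp [0.5362 0.0665 0.0882] shift cm [ 0.18 -6.49  0.24] rot [-0.003  0.001 -0.006] F [-2.5 -9.2  6.5] w 0.0111 q [ 0.08  0.15  2.03 -0.    0.97 -1.4 ]
```

View pics/t3z.png

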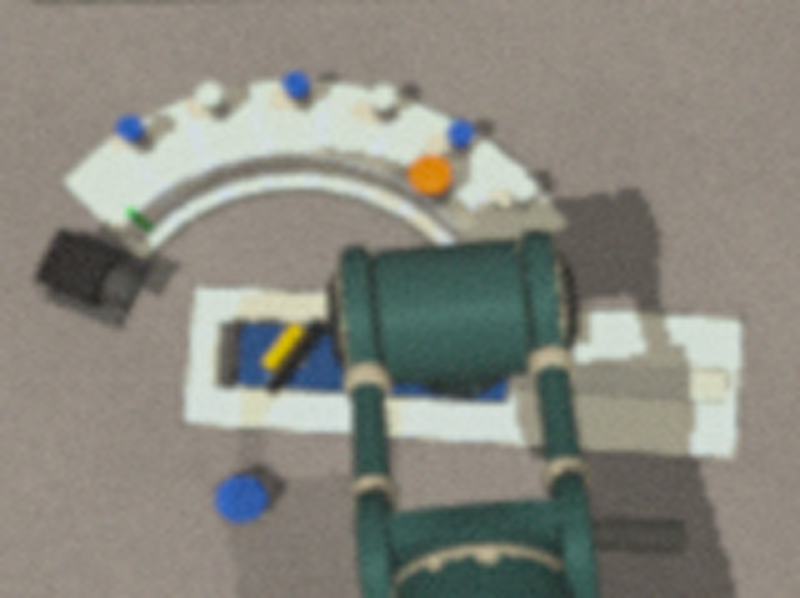

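View pics/w4.png

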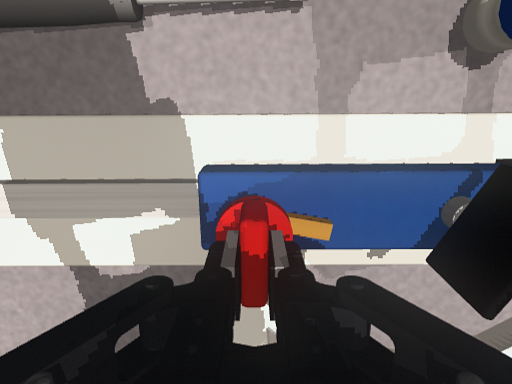

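The slide (left end at zoom 240,350) is now butted against the dark stop, with 9 N of reaction after 64.5 mm of travel. Now turning the knob clockwise (+rz).

```bash
python3 -m pendant '[{"x":0.1,"y":0,"z":0,"rx":0,"ry":0,"rz":0.13,"claw":0},{"x":0.15,"y":0,"z":0,"rx":0,"ry":0,"rz":0.26,"claw":0},{"x":0.15,"y":0,"z":0,"rx":0,"ry":0,"rz":0.39,"claw":0},{"x":0.15,"y":0,"z":0,"rx":0,"ry":0,"rz":0.52,"claw":0},{"x":0.15,"y":0,"z":0,"rx":0,"ry":0,"rz":0.65,"claw":0}]'
python3 -c "
from h import *
snap('wrist','w5.png')
go(.5345,.0663,.087,85.2)"
```

```text
clock: 5.55
tcp_pos: [0.5355, 0.0653, 0.0882]
orientation: [1.14, 2.923, -0.007]
force: [1.4, -13.2, 5.5]
gripper_width: 0.0112
clock 5.60 tcp [0.5355 0.0653 0.0882] shift cm [0.14 0.   0.12] rot [-0.004  0.004 -0.666] F [  0.8 -14.1   4.8] w 0.0113 q [ 0.08  0.14  2.03 -0.01  0.97 -0.74]
```

View pics/w5.png

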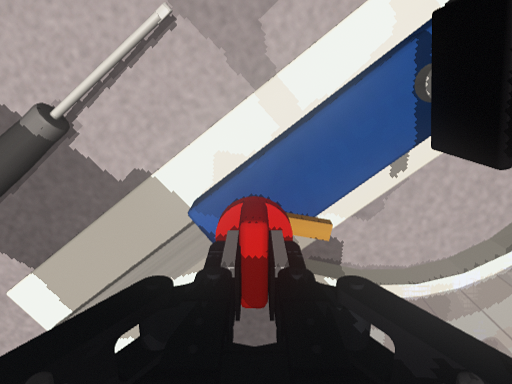

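```bash
python3 -m pendant '[{"x":-0.03,"y":-0.04,"z":0,"rx":0,"ry":0,"rz":0.13,"claw":0},{"x":-0.06,"y":-0.08,"z":0,"rx":0,"ry":0,"rz":0.26,"claw":0},{"x":-0.06,"y":-0.08,"z":0,"rx":0,"ry":0,"rz":0.39,"claw":0},{"x":-0.06,"y":-0.08,"z":0,"rx":0,"ry":0,"rz":0.52,"claw":0},{"x":-0.06,"y":-0.08,"z":0,"rx":0,"ry":0,"rz":0.64,"claw":0}]'
python3 -m pendant '[{"x":0,"y":0,"z":0,"rx":0,"ry":0,"rz":0.06,"claw":0},{"x":0,"y":0,"z":0,"rx":0,"ry":0,"rz":0.12,"claw":0},{"x":0,"y":0,"z":0,"rx":0,"ry":0,"rz":0.16,"claw":0}]'
python3 -c "
from h import *
print(env.observe()['ft_torque'])
snap('wrist','w6.png')
go(.5345,.0663,.087,85.2)"
```

```text
clock: 6.1
tcp_pos: [0.5344, 0.0646, 0.0882]
orientation: [2.002, 2.417, -0.006]
force: [-2.7, -12.3, 8.0]
gripper_width: 0.0109
clock: 6.4
tcp_pos: [0.5341, 0.0649, 0.0882]
orientation: [2.184, 2.254, -0.006]
force: [-3.6, -12.0, 9.7]
gripper_width: 0.011
[-1.76367961  0.58608877  1.01862764]
clock 6.45 tcp [0.5341 0.0649 0.0882] shift cm [0.14 0.04 0.12] rot [-0.004  0.004 -1.456] F [ -3.4 -11.1   8.3] w 0.011 q [ 0.08  0.14  2.03 -0.01  0.97  0.05]
```

View pics/w6.png

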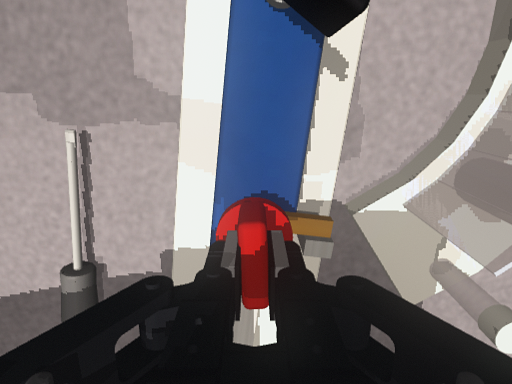

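The tongue is behind the catch post (315,235), the turn is 1.46 rad and torque shows the hard stop. Releasing with a partial opening (the guard is near) and lifting.

```bash
python3 -m pendant '[{"x":0,"y":0,"z":0,"rx":0,"ry":0,"rz":0,"claw":0.1},{"x":0,"y":0,"z":0,"rx":0,"ry":0,"rz":0,"claw":0.25},{"x":0,"y":0,"z":0,"rx":0,"ry":0,"rz":0,"claw":0.35},{"x":0,"y":0,"z":0,"rx":0,"ry":0,"rz":0,"claw":0.35},{"x":0,"y":0,"z":0,"rx":0,"ry":0,"rz":0,"claw":0.35}]'
python3 -m pendant '[{"x":0,"y":0,"z":-2,"rx":0,"ry":0,"rz":0,"claw":0.35},{"x":0,"y":0,"z":-5,"rx":0,"ry":0,"rz":0,"claw":0.35},{"x":0,"y":0,"z":-8,"rx":0,"ry":0,"rz":0,"claw":0.35},{"x":0,"y":0,"z":-11,"rx":0,"ry":0,"rz":0,"claw":0.35},{"x":0,"y":0,"z":-12,"rx":0,"ry":0,"rz":0,"claw":0.35}]'
python3 - <<'E'
from h import *
d=snap('wrist','w7.png');t=snap('top','t7.png')
for n,e,zl,zh in(('w',d,.135,.16),('t',t,.12,.16)):
    P=cloud(e);H,S,V=cv2.split(cv2.cvtColor(e['image'],cv2.COLOR_BGR2HSV))
    m=(H>20)&(H<34)&(S>130)&(P[...,2]>zl)&(P[...,2]<zh)&(P[...,1]>.1)&(P[...,1]<.25)&(P[...,0]<.6)
    q=P[m];print(n,len(q),q.mean(0) if len(q) else '',cv2.minAreaRect(q[:,:2].astype(np.float32)*1000) if len(q) else'')
    m=((H<6)|(H>174))&(S>120)&(P[...,2]>.104)&(P[...,2]<.116)&(P[...,1]>.0)&(P[...,1]<.12)&(P[...,0]<.6)
    q=P[m];print('knob',len(q),q.mean(0) if len(q) else '',cv2.minAreaRect(q[:,:2].astype(np.float32)*1000) if len(q) else'')
go(.5445,.186,.2,55.2)
cv2.imwrite('pics/t7z.png',cv2.resize(t['image'][110:240,165:325],None,fx=5,fy=4.6,interpolation=cv2.INTER_CUBIC))
E
```

```text
clock: 6.95
tcp_pos: [0.5341, 0.0674, 0.087]
orientation: [-2.187, -2.254, 0.0]
force: [-0.1, -0.2, 0.3]
gripper_width: 0.0301
clock: 7.45
tcp_pos: [0.5364, 0.0673, 0.211]
orientation: [2.185, 2.252, 0.007]
force: [0.6, 0.6, 0.8]
gripper_width: 0.03
w 947 [0.54846122 0.18012606 0.14439508] ((546.2583618164062, 183.14376831054688), (9.78809642791748, 33.15616226196289), 55.908477783203125)
knob 769 [0.53459076 0.06684524 0.11027566] ((534.6446533203125, 65.75638580322266), (11.944725036621094, 39.52182388305664), 4.960113048553467)
t 38 [0.54504834 0.18457544 0.1411406 ] ((545.4166259765625, 185.23519897460938), (9.567707061767578, 34.13529586791992), 56.16244125366211)
knob 0  
clock 7.55 tcp [0.5356 0.0672 0.209 ] shift cm [11.85  1.24  0.91] rot [ 0.004  0.001 -0.933] F [-0.9 -0.4 -0.4] w 0.03 q [0.08 0.02 1.92 0.   1.2  0.05]
```

View pics/w7.png

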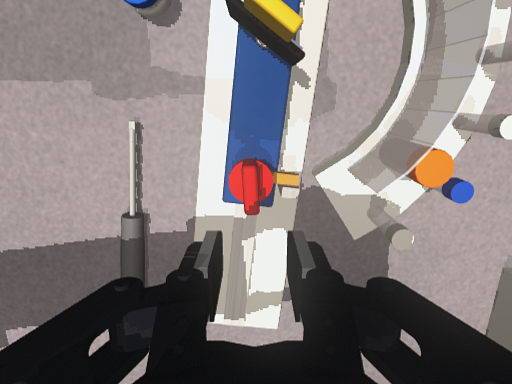

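View pics/t7z.png

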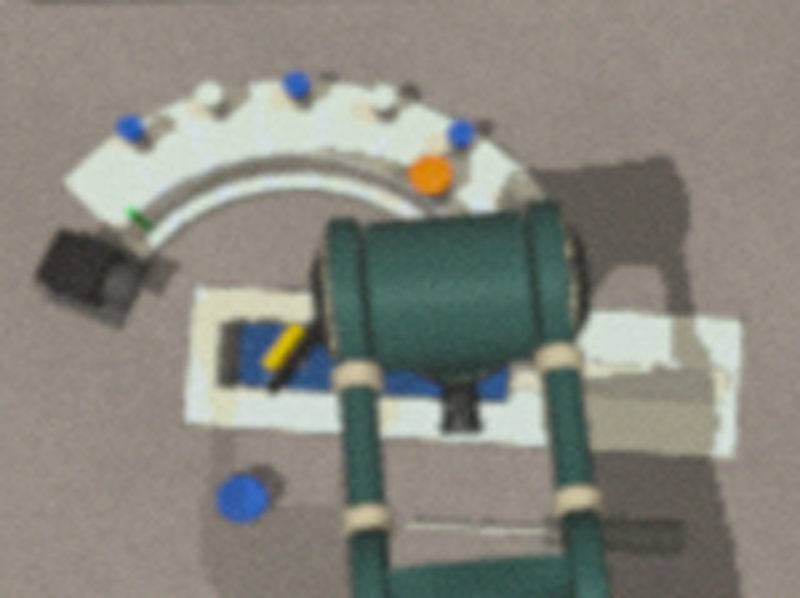

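Knob bar now lies at -85.0°, i.e. 80.2° = 1.40 rad: locked. From the knob axis, the mirror axis is at about (0.545,0.186). Moving over the tab.

```bash
python3 -m pendant '[{"x":3,"y":0.3,"z":0,"rx":0,"ry":0,"rz":-0.14,"claw":0.6},{"x":6,"y":0.6,"z":0,"rx":0,"ry":0,"rz":-0.28,"claw":0.6},{"x":9,"y":0.9,"z":0,"rx":0,"ry":0,"rz":-0.42,"claw":0.6},{"x":11,"y":1.2,"z":0,"rx":0,"ry":0,"rz":-0.56,"claw":0.6},{"x":11.8,"y":1.2,"z":0,"rx":0,"ry":0,"rz":-0.7,"claw":0.6}]'
python3 -m pendant '[{"x":0,"y":0,"z":0,"rx":0,"ry":0,"rz":-0.12,"claw":0.6},{"x":0,"y":0,"z":0,"rx":0,"ry":0,"rz":-0.23,"claw":0.6},{"x":0,"y":0,"z":0,"rx":0,"ry":0,"rz":-0.23,"claw":0.6}]'
python3 - <<'E'
from h import *
d=snap('wrist','w8.png')
P=cloud(d);H,S,V=cv2.split(cv2.cvtColor(d['image'],cv2.COLOR_BGR2HSV))
m=(H>20)&(H<34)&(S>130)&(P[...,2]>.138)&(P[...,2]<.152)
q=P[m];print(len(q),q.mean(0),cv2.minAreaRect(q[:,:2].astype(np.float32)*1000))
go(.545,.186,.116,55.2)
E
```

```text
clock: 8.05
tcp_pos: [0.5414, 0.1868, 0.2043]
orientation: [-1.27, -2.87, 0.003]
force: [-0.4, -0.2, 0.3]
gripper_width: 0.0512
clock: 8.35
tcp_pos: [0.5413, 0.185, 0.2044]
orientation: [-0.942, -2.993, 0.004]
force: [0.7, -0.4, 0.2]
gripper_width: 0.0516
851 [0.54330015 0.18555061 0.14551805] ((544.06005859375, 184.9754638671875), (9.199872970581055, 37.83318328857422), 55.28963851928711)
clock 8.40 tcp [0.5415 0.185  0.2048] shift cm [-0.25  0.31  8.88] rot [-0.003 -0.002 -0.006] F [0.4 0.1 0.3] w 0.0512 q [ 0.29  0.09  1.86  0.    1.2  -0.67]
```

View pics/w8.png

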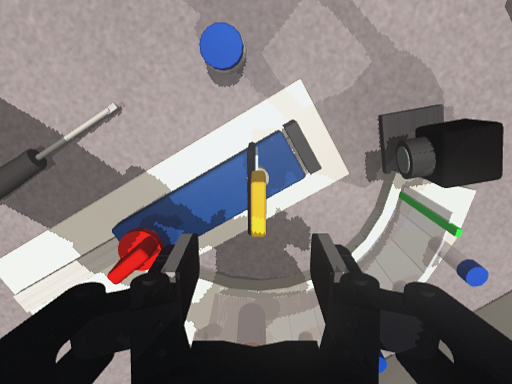

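Tab at (258,205), centred between the fingers and aligned, at (0.544,0.1852). Descending to TCP z 0.116, above the mirror frame.

```bash
python3 -m pendant '[{"x":-0.2,"y":0.25,"z":3,"rx":0,"ry":0,"rz":0,"claw":0.6},{"x":-0.2,"y":0.25,"z":6,"rx":0,"ry":0,"rz":0,"claw":0.6},{"x":-0.2,"y":0.25,"z":8,"rx":0,"ry":0,"rz":0,"claw":0.6},{"x":-0.2,"y":0.25,"z":8.7,"rx":0,"ry":0,"rz":0,"claw":0.6},{"x":-0.2,"y":0.25,"z":8.7,"rx":0,"ry":0,"rz":0,"claw":0.6}]'
python3 -c "
from h import *
go(.5443,.1855,.116,55.2)"
```

```text
clock: 8.9
tcp_pos: [0.5444, 0.1855, 0.1183]
orientation: [-0.946, -2.992, 0.003]
force: [-0.5, -0.1, 0.6]
gripper_width: 0.0512
clock 8.90 tcp [0.5444 0.1855 0.1183] shift cm [ 0.01 -0.01  0.23] rot [-0.003 -0.002 -0.005] F [-0.5 -0.1  0.6] w 0.0512 q [ 0.29  0.18  1.93  0.    1.04 -0.67]
```

```bash
python3 -m pendant '[{"x":0,"y":0,"z":0.15,"rx":0,"ry":0,"rz":0,"claw":0.35},{"x":0,"y":0,"z":0.15,"rx":0,"ry":0,"rz":0,"claw":0.2},{"x":0,"y":0,"z":0.15,"rx":0,"ry":0,"rz":0,"claw":0.05},{"x":0,"y":0,"z":0.15,"rx":0,"ry":0,"rz":0,"claw":0},{"x":0,"y":0,"z":0.15,"rx":0,"ry":0,"rz":0,"claw":0}]' 40
python3 -c "
from h import *
go(.5443,.1855,.116,55.2)"
```

```text
clock: 9.4
tcp_pos: [0.5458, 0.1848, 0.1203]
orientation: [0.944, 2.996, -0.003]
force: [-3.5, -5.3, 4.9]
gripper_width: 0.0091
clock 9.40 tcp [0.5458 0.1848 0.1203] shift cm [ 0.16 -0.03  0.43] rot [-0.002  0.001 -0.003] F [-3.5 -5.3  4.9] w 0.0091 q [ 0.28  0.17  1.93 -0.    1.04 -0.67]
```

```bash
python3 -m pendant '[{"x":0,"y":-0.05,"z":0,"rx":0,"ry":0,"rz":0.1,"claw":0},{"x":0,"y":-0.1,"z":0,"rx":0,"ry":0,"rz":0.22,"claw":0},{"x":0,"y":-0.1,"z":0,"rx":0,"ry":0,"rz":0.34,"claw":0},{"x":0,"y":-0.1,"z":0,"rx":0,"ry":0,"rz":0.46,"claw":0},{"x":0,"y":-0.1,"z":0,"rx":0,"ry":0,"rz":0.58,"claw":0}]' 60
python3 -m pendant '[{"x":0,"y":0,"z":0,"rx":0,"ry":0,"rz":0.06,"claw":0},{"x":0,"y":0,"z":0,"rx":0,"ry":0,"rz":0.1,"claw":0},{"x":0,"y":0,"z":0,"rx":0,"ry":0,"rz":0.1,"claw":0}]'
python3 - <<'E'
from h import *
go(.5445,.1858,.118,55.2)
for n in('top','side','wrist'):
    d=snap(n,n+'9.png');P=cloud(d);H,S,V=cv2.split(cv2.cvtColor(d['image'],cv2.COLOR_BGR2HSV))
    m=(H>45)&(H<75)&(S>100)&(P[...,0]>.58)&(P[...,0]<.75)&(abs(P[...,1]-.18)<.2)&(P[...,2]>.02)&(P[...,2]<.14)
    v,u=np.nonzero(m)
    if len(u):
        q=P[m];print(n,len(u),u.mean(),v.mean(),q.mean(0).round(4),q.std(0).round(4), u.min(),u.max(),v.min(),v.max())
    cv2.imwrite('pics/%s9z.png'%n,cv2.resize(d['image'],(800,600)) if n=='wrist' else cv2.resize(d['image'][110:240,165:325] if n=='top' else d['image'][150:270,150:310],None,fx=5,fy=4.6,interpolation=cv2.INTER_CUBIC))
E
```

```text
clock: 9.9
tcp_pos: [0.5449, 0.184, 0.1203]
orientation: [1.767, 2.597, -0.003]
force: [-5.4, -3.9, 6.8]
gripper_width: 0.0087
clock: 10.2
tcp_pos: [0.5447, 0.184, 0.1204]
orientation: [1.89, 2.509, -0.004]
force: [-5.6, -5.6, 6.1]
gripper_width: 0.0092
clock 10.20 tcp [0.5447 0.184  0.1204] shift cm [0.18 0.03 0.24] rot [-0.002  0.001 -0.684] F [-5.6 -5.6  6.1] w 0.0092 q [ 0.28  0.17  1.93 -0.    1.04  0.  ]
top 4 244.75 149.0 [0.6734 0.1061 0.0938] [0.0084 0.0015 0.0378] 244 245 148 150
side 19 217.68421052631578 190.94736842105263 [0.6675 0.1076 0.059 ] [0.0017 0.0026 0.02  ] 217 218 184 199
wrist 176 382.8863636363636 337.72727272727275 [0.667  0.1074 0.054 ] [0.0052 0.0155 0.0077] 372 449 4 352
```

View pics/side9z.png

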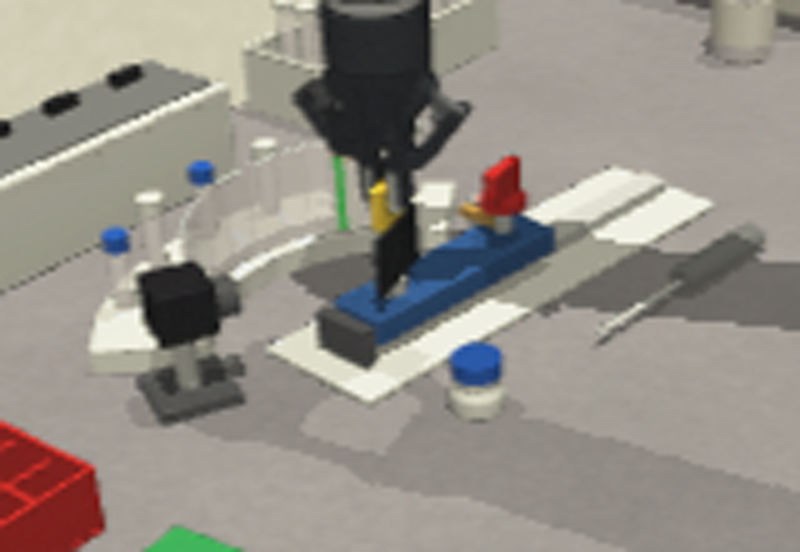

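View pics/top9z.png

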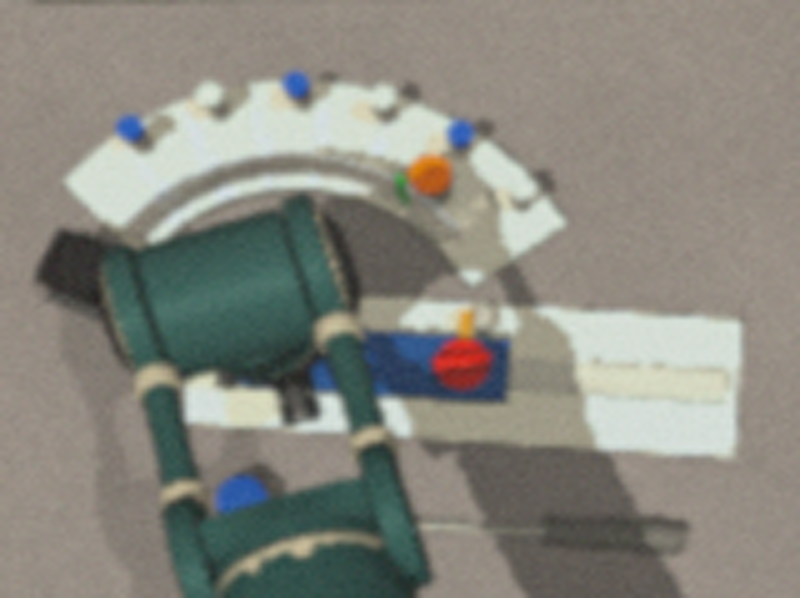

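View pics/wrist9z.png

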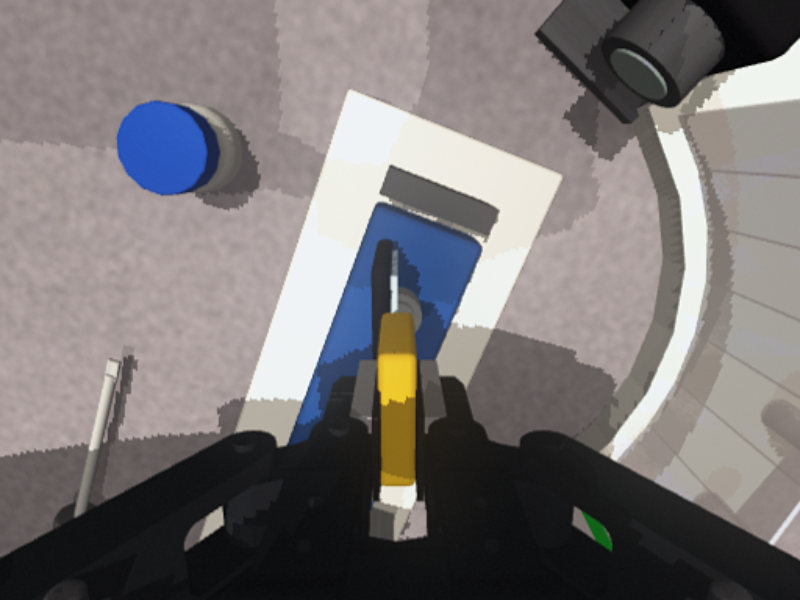

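The green line (side view at (218,191), world (0.6675,0.1076)) stands at -27.6° about the station origin. The vial is at -32.5°, so the mirror needs about +0.043 rad more.

```bash
python3 -m pendant '[{"x":0,"y":0,"z":0,"rx":0,"ry":0,"rz":0.02,"claw":0},{"x":0,"y":0,"z":0,"rx":0,"ry":0,"rz":0.04,"claw":0},{"x":0,"y":0,"z":0,"rx":0,"ry":0,"rz":0.043,"claw":0},{"x":0,"y":0,"z":0,"rx":0,"ry":0,"rz":0.043,"claw":0},{"x":0,"y":0,"z":0,"rx":0,"ry":0,"rz":0.043,"claw":0}]'
python3 - <<'E'
from h import *
go(.5445,.1858,.118,55.2)
O=np.array([.5445,.1858])
def rep(tag,p):
    D=p[:2]-O;print(tag,p.round(4),'r %.4f ang %.2f'%(np.hypot(*D),np.degrees(np.arctan2(D[1],D[0]))+4.8))
for n in('top','side','wrist'):
    d=snap(n,n+'10.png');P=cloud(d);H,S,V=cv2.split(cv2.cvtColor(d['image'],cv2.COLOR_BGR2HSV))
    w=(P[...,0]>.58)&(P[...,0]<.75)&(abs(P[...,1]-.1)<.1)&(P[...,2]>.02)&(P[...,2]<.14)
    m=(H>45)&(H<75)&(S>100)&w; v,u=np.nonzero(m)
    if len(u):
        q=P[m];rep(n+' line %d px(%.1f,%.1f)'%(len(u),u.mean(),v.mean()),np.median(q,0))
    m=(H>6)&(H<22)&(S>150)&(P[...,2]>.085)&w; v,u=np.nonzero(m)
    if len(u)>5: rep(n+' cap %d px(%.1f,%.1f)'%(len(u),u.mean(),v.mean()),plane(d,u.mean(),v.mean(),.103 if n=='top' else .098))
    cv2.imwrite('pics/%s10z.png'%n,cv2.resize(d['image'][110:240,165:325] if n=='top' else d['image'][150:270,150:310],None,fx=5,fy=4.6,interpolation=cv2.INTER_CUBIC))
E
```

```text
clock: 10.85
tcp_pos: [0.5446, 0.184, 0.1204]
orientation: [1.942, 2.469, -0.004]
force: [-4.4, -4.6, 6.8]
gripper_width: 0.0088
clock 10.85 tcp [0.5446 0.184  0.1204] shift cm [0.18 0.03 0.24] rot [-0.002  0.001 -0.726] F [-4.4 -4.6  6.8] w 0.0088 q [ 0.28  0.17  1.93 -0.    1.04  0.05]
top line 2 px(248.0,151.5) [0.6608 0.0944 0.1164] r 0.1479 ang -33.37
top cap 52 px(250.8,147.5) [0.6766 0.0849 0.103 ] r 0.1663 ang -32.58
side line 17 px(220.8,190.7) [0.661  0.0972 0.0593] r 0.1464 ang -32.47
wrist line 111 px(371.3,333.4) [0.6606 0.0965 0.0423] r 0.1465 ang -32.77
```

View pics/side10z.png

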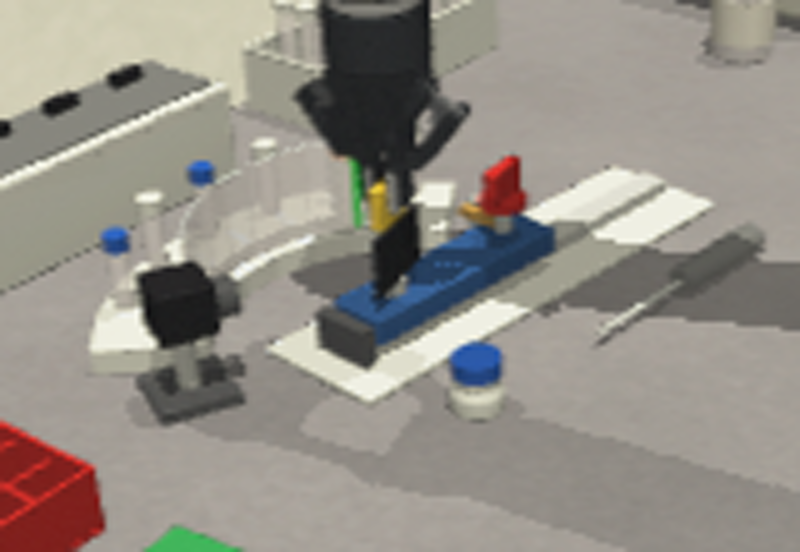

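View pics/top10z.png

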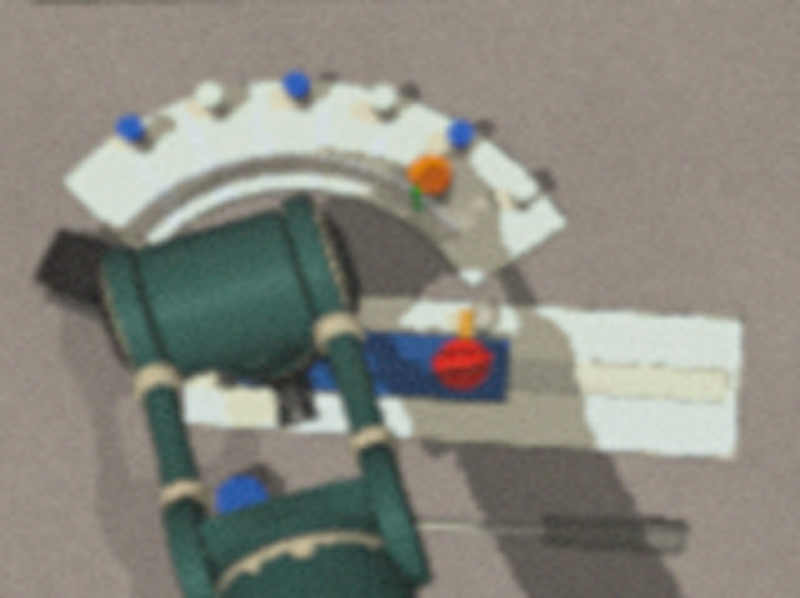

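The line measures -32.5° and -32.8° in the two good views, with the vial at -32.6°: within about 1 mm. I'll hold briefly, check for drift, then hand in.

```bash
python3 -m pendant '[{"x":0,"y":0,"z":0,"rx":0,"ry":0,"rz":0,"claw":0},{"x":0,"y":0,"z":0,"rx":0,"ry":0,"rz":0,"claw":0},{"x":0,"y":0,"z":0,"rx":0,"ry":0,"rz":0,"claw":0},{"x":0,"y":0,"z":0,"rx":0,"ry":0,"rz":0,"claw":0},{"x":0,"y":0,"z":0,"rx":0,"ry":0,"rz":0,"claw":0}]'
python3 - <<'E'
from h import *
go(.5445,.1858,.118,55.2)
d=optics.get_image('side');P=cloud(d);H,S,V=cv2.split(cv2.cvtColor(d['image'],cv2.COLOR_BGR2HSV))
m=(H>45)&(H<75)&(S>100)&(P[...,0]>.58)&(P[...,0]<.75)&(abs(P[...,1]-.1)<.1)&(P[...,2]>.02)&(P[...,2]<.14)
p=np.median(P[m],0);D=p[:2]-[.5445,.1858];print(p,np.degrees(np.arctan2(D[1],D[0]))+4.8, env.observe()['dq'].round(3))
print(env.sign_off())
E
```

```text
clock: 11.5
tcp_pos: [0.5446, 0.184, 0.1203]
orientation: [1.942, 2.469, -0.004]
force: [-4.2, -5.4, 7.1]
gripper_width: 0.0092
clock 11.50 tcp [0.5446 0.184  0.1203] shift cm [0.18 0.04 0.23] rot [-0.002  0.001 -0.726] F [-4.2 -5.4  7.1] w 0.0092 q [ 0.28  0.17  1.93 -0.    1.04  0.05]
[0.6596295  0.09823309 0.05722951] -32.456434962526345 [-0.     0.001  0.001 -0.     0.001  0.   ]
the job is handed in; nothing more can be done
None
```

I pushed the slide home, locked the clamp knob, and handed the job in at about 11.5 s while holding the mirror on the vial by its yellow tab. The hand-in reports no verdict, so these are my own checks:

- **Slide:** it travelled 64.5 mm and butted against the dark end stop with about 9 N of reaction.
- **Knob:** I turned it clockwise to its hard stop. The bar measured 80.2° from its zero position (1.40 rad), with the tongue behind the catch post.
- **Aim:** the mirror was held at about 0.72 rad. The green line measured -32.5° in the side view and -32.8° in the wrist view, against -32.6° for the vial. That is within about 1 mm. The top view gave -33.4° from only 2 pixels, which is still within tolerance.
- **Hold:** the joints were still, and the fingers were shut on the tab at 9 mm with a 60 N grip setting. The arm had settled with about 7 N sideways and 7 N upward on the tool.
- **Bystanders:** in the last pictures the vial was where it started (cap within 0.5 mm). The jar and screwdriver looked unmoved. I did not measure the other bystanders, and the arm hid the mirror from above.

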